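# Hang the handle scales on the drying tree

### The job

Turn the drying tree on the knife maker's bench until a free branch stands over the yellow mark on its foot, then hang the loose hanger of wooden handle scales on that branch: pin up through the slot in its bridge, lowered fully home on the branch, and let go. The free branches are sprung and slightly bent, so feel for the pin lightly: at no time press or push on the tree harder than 15 N, and leave the other things on the bench alone.

Things in the scene. Friction and masses are not known exactly. Their poses are not given: they have to be found in the camera images.
- stand: fixed rack; origin on its turning axis at table level, z up, its -x (within 0.4 rad of world -x) points to the yellow mark. Foot: steel disc 300 mm across, 12 thick. On it turns the tree: blue hub 44 mm across up to z 178 (cap to 190) with five level branches 72 deg apart, 6 mm rods, axis at z 150, each with an upright pin 130 mm from the axis, rod ending 16 mm beyond. Three carry fixed hangers down to z 79, two are free
- tree (a joint): turn of the tree, rad, counter-clockwise (seen from above) positive, -1.9 to 1.9, starts within 0.5 of 0. At 0 a taken branch is over the mark; at +1.257 free branch a is, at -1.257 free branch b; the two other taken ones lie 72 deg beyond a and b. Friction (0.5 N m, about 4 N sideways at a pin) holds it where left; push it round by the side of a branch
- mark (a point): centre of the yellow mark on the foot, 130 mm from the axis on the side facing the robot, 13 mm above the table
- pin_a (a point): centre of the flat top of free branch a's pin (7 mm across, 30 mm above the rod, top at z 183 mm) if the branch were straight. In fact the outer 75 mm, a wire from the brass knuckle on, is bent sideways: the pin stands about 4 to 8 mm to one side or the other of this point (level, across the branch), which the reading does not show: find it by sight or feel
- pin_b (a point): the same for free branch b, bent likewise. Both free wires are sprung: pressed down at the pin they yield about 0.7 N per mm and spring back; under the hanger's weight they sag 1 to 3 mm
- hanger_mid (a point): centre (half-way up) of the loose hanger standing on its legs: 28 (x) by 58 (y) by 80 mm high, z up. Legs: two brown wooden handle scales 9 mm thick, outer faces 58 mm apart along y, 40 mm clear between; a 6 mm steel bridge joins their tops, with a central through slot 15 mm (x) by 11 mm (y) for the pin
- hanger: the loose hanger, about 0.12 kg, origin at the centre of its underside. Hung, it straddles the branch: its x along the branch, y across (either way round), pin through the slot, bridge resting on the rod; its centre is then 64 to 69 mm below the height of the pin's top
- tape: yellow tape measure 65 x 34 x 60 mm; a bystander, leave alone
- hammer: hammer lying flat; a bystander, leave alone
- ferrule: brass ring, 36 mm across, 22 mm high; a bystander, leave alone
- scale: single dark wooden handle scale 110 x 30 x 12 mm lying flat; a bystander, leave alone
- oil: amber bottle, 64 mm across, 170 mm high; a bystander, leave alone
- driver: screwdriver lying flat; a bystander, leave alone
There are look-alikes about, which are no part of the job. Of the things that look like the hanger, the middle-sized one is meant.

How it is judged:
By the outcome, as a careful person would: the job done as asked, in the order asked, and still so for the second after the job is handed in, with the robot touching nothing.
It also fails if it takes over 72 s, if anything falls off the work surface, if the arm or the gripper's body presses on something with over 40 N, if the wrist force passes 120 N, or if a joint passes its speed limit or range.

### The arm

A 6-joint arm with a two-finger parallel gripper is mounted at the origin on the work surface. World frame = base frame: x ahead of the robot, y to its left, z up, the work surface at z = 0. Lengths are in mm, angles in rad, forces in N, time in s.
With the tool pointing down it reaches from about 350 to 925 mm from the base axis. Payload 6.4 kg.
Tool frame: the origin (TCP) lies at the very end of the fingers, on their centre line; the grasp point (between the pads) lies 19 mm behind it; z points along the fingers, y is the line along which they close (so a half turn about z gives the same grasp; the last joint's range is limited). The gripper opens to 85 mm and grips with 20 to 120 N. Pads are 22 mm wide; open, the fingers measure 114 mm over their backs; the gripper's body (76 mm by 85 mm) begins 54 mm behind the grasp point. The pads swing forward as they close: fully open they stand 13 mm farther back than shut.
Start: joints at [-1.316, 0.245, 1.558, -0, 1.339, -0.174], TCP at [270.263, -591.162, 231.29] pointing down, gripper open.
Joint ranges: [-3.13, 3.13], [-1.02, 2.26], [0.13, 2.54], [-0.95, 4.09], [0.21, 2.88], [-2.74, 2.74]. Speed limits (rad/s): [2.57, 2.57, 3.14, 3.14, 3.14, 3.14].

### API

Orientations are given as a rotation vector (axis times angle).
In Python, from workcell import arm, optics gives the robot as it stands.
- The arm moves only by the tool apply_moves, never from a script. Its argument "commands" is a list of rows, each a list of 4 numbers: the shift along the tool's x, y, z normalised to -1 to 1, where 1 is 80 mm, then the turn about the tool's z normalised to -1 to 1, where 1 is 1.5 rad. In form: [[dx, dy, dz, roll], ...]. A call has 1 to 10 rows; each row shifts and turns the commanded pose from where the row before left it, along the tool's axes as they then stand; what a row does not reach is not made up. A row lasts 1/12 s, in which the tool goes at most 41.7 mm and 7.16 degrees, less where a joint would pass 70% of its speed; a pose out of reach is approached as far as the arm can. A call with a number of a shift or a turn outside -1 to 1 is refused whole. A call with a gripper value outside its range is refused whole. "hand" is the finger opening in mm, from 0 to 85.4, set as the call begins (left out, the last holds). The fingers move at their own pace and stop on an object; "grip_force" is the grip in N (left out, the last holds). Time passes only in rows, so rows that do not move let the fingers close. It gives the time, the measured TCP pose, the force, the opening and the grip force at its end, in the units of the state.
- arm.read_state(): the state, without advancing time (a new reading comes with each control period).
- optics.read_camera(name): name is "scene" or "top" or "wrist"; returns the picture (400x640x3 uint8, blue, green, red); there is no depth.
- optics.camera_model(name): a dict with "vertical_fov" (degrees; the focal length in pixels is half the picture's height over the tangent of half this angle, whatever the lens; pixels are square), "cx", "cy" (the principal point, pixels), "dist" ([k1, k2, p1, p2, k3] as OpenCV has them; the pictures are not rectified), "world_from_camera" (4x4, takes a point from camera to world coordinates); the wrist camera has in their place "T_tool_cam" (4x4, takes a point from camera to tool coordinates, whose origin is the TCP and whose axes are the flange's). Camera axes: x right, y up, looking along -z (the intrinsics and any distortion apply to the point x, -y, -z); pixel columns grow to the right and rows downward; lengths in mm; the calibration is good to about 2 mm. A picture is of the moment at which its call begins: read the wrist's pose just before it. camera_model takes no time and is no camera call.
- arm.job_done(): hands the job in; it is judged then, once.
The state is a dict: "time": time; "joint_pos": joint angles; "dq": joint speeds; "joint_torque": joint torques, N m; "ee_pos": TCP position; "tool_rot": TCP orientation; "wrist_force": force on the tool from outside, world axes, zero at the start; "ft_torque": the same for the moment, N m; "grip_width": opening from 0.0 (shut) to 1.0 (fully open); "gripper_force": force on a finger pad.
Only numpy, scipy, OpenCV 4.12 (cv2) and the standard library are available. Lean on these libraries where they do the work, as an engineer would, in place of code of your own. Each camera call takes 0.05 s, during which the arm holds its last target. There are 200 camera calls.

## Working session

There is one attempt and no reset: what is moved stays moved. The work goes in short steps, Python scripts to look and compute and a tool call to move; the robot and the scene stay as the last step left them, time stands still between calls to the robot, and variables do not carry over. Pictures are saved under pics/ and viewed, at most 12 in all, crops included, and the job is handed in when it is done.

Besides the shell and the picture viewer there is one more tool, called after "Request:" as name(argument=value, ...) on one line, values as JSON. apply_moves: Moves the arm, as the interface text tells. Its arguments: {"type":"object","properties":{"commands":{"type":"array","items":{"type":"array","items":{"type":"number"}}},"hand":{"type":"number"},"grip_force":{"type":"number"}},"required":["commands"]}

```bash
mkdir -p pics; ls
cat > h.py <<'E'
import numpy as np, cv2
from workcell import arm, optics
from scipy.spatial.transform import Rotation as R
def cam(name, st=None):
    m=optics.camera_model(name); f=200/np.tan(np.radians(m["vertical_fov"])/2)
    K=np.array([[f,0,m["cx"]],[0,f,m["cy"]],[0,0,1.]]); d=np.array(m["dist"],float)
    if name=="wrist":
        st=st or arm.read_state(); T=np.eye(4); T[:3,:3]=R.from_rotvec(st["tool_rot"]).as_matrix(); T[:3,3]=st["ee_pos"]
        W=T@np.array(m["T_tool_cam"])
    else: W=np.array(m["world_from_camera"])
    return K,d,W
def ray(c,uv):
    K,d,W=c; p=cv2.undistortPoints(np.array([[uv]],float),K,d)[0,0]
    v=W[:3,:3]@np.array([p[0],-p[1],-1]); return W[:3,3],v/np.linalg.norm(v)
def onz(c,uv,z):
    o,v=ray(c,uv); return o+v*(z-o[2])/v[2]
def tri(c1,u1,c2,u2):
    o1,v1=ray(c1,u1);o2,v2=ray(c2,u2)
    s=np.linalg.lstsq(np.c_[v1,-v2],o2-o1,rcond=None)[0]
    a=o1+s[0]*v1;b=o2+s[1]*v2; return (a+b)/2,np.linalg.norm(a-b)
def proj(c,P):
    K,d,W=c; P=np.atleast_2d(P); q=(P-W[:3,3])@W[:3,:3]; q=q*[1,-1,-1]
    return cv2.projectPoints(q,np.zeros(3),np.zeros(3),K,d)[0][:,0]
def snap(name,fn,crop=None,s=1):
    st=arm.read_state(); im=optics.read_camera(name); o=im
    if crop: x0,y0,x1,y1=crop; o=im[y0:y1,x0:x1]
    if s!=1:o=cv2.resize(o,None,fx=s,fy=s,interpolation=cv2.INTER_CUBIC)
    cv2.imwrite("pics/"+fn,o); np.save("pics/"+fn[:-4]+".npy",im); return st,im
E
python3 - <<'E'
from h import *
a=snap("scene","s0.png")[1]; b=snap("top","t0.png")[1]
cv2.imwrite("pics/both0.png",cv2.resize(np.vstack([a,b]),(480,600),interpolation=cv2.INTER_AREA))
st=arm.read_state();print(st)
for n in("scene","top"):
    K,d,W=cam(n);print(n,K[0,0],d,W.round(2).tolist())
print(optics.camera_model("wrist"))
E
```

```text
pics
{'time': 0.1, 'joint_pos': array([-1.31609576e+00,  2.45765673e-01,  1.55893980e+00, -1.89589381e-06,
        1.33870983e+00, -1.74111691e-01]), 'dq': array([-7.02006095e-04, -2.07716559e-03, -2.25903502e-03,  8.62599062e-04,
       -6.10815921e-05, -1.46338494e-04]), 'joint_torque': array([ 4.06736272e-04, -4.30665207e+01, -3.27130508e+01, -7.28540931e-05,
        2.83049863e-03,  1.53536166e-05]), 'ee_pos': array([ 270.12783631, -590.63431048,  230.25117245]), 'tool_rot': array([-3.06787981e+00, -6.68041057e-01,  1.18159125e-04]), 'wrist_force': array([0.12740327, 0.35884818, 0.21085776]), 'ft_torque': array([0.02851784, 0.00343213, 0.00083656]), 'gripper_force': 0.0, 'grip_width': 1.0028245626465735}
scene 412.5301753204509 [-0.0264803  0.         0.         0.         0.       ] [[0.79, -0.41, 0.45, 1010.18], [0.61, 0.55, -0.57, -739.95], [-0.01, 0.73, 0.68, 923.79], [0.0, 0.0, 0.0, 1.0]]
top 393.859945244994 [-0.05346096  0.          0.          0.          0.        ] [[-0.03, 0.98, -0.19, 282.35], [-1.0, -0.03, -0.03, -73.88], [-0.04, 0.19, 0.98, 1172.62], [0.0, 0.0, 0.0, 1.0]]
{'vertical_fov': 65.2652424717751, 'cx': 316.72082169932855, 'cy': 197.80550986322478, 'dist': array([-0.04589086,  0.        ,  0.        ,  0.        ,  0.        ]), 'T_tool_cam': array([[ 9.63253614e-04,  9.65648051e-01,  2.59851715e-01,
         6.59853831e+01],
       [ 9.99999463e-01, -8.31065585e-04, -6.18569073e-04,
        -4.54008215e-01],
       [-3.81366202e-04,  2.59852172e-01, -9.65648333e-01,
        -1.44044327e+02],
       [ 0.00000000e+00,  0.00000000e+00,  0.00000000e+00,
         1.00000000e+00]])}
```

View pics/s0.png

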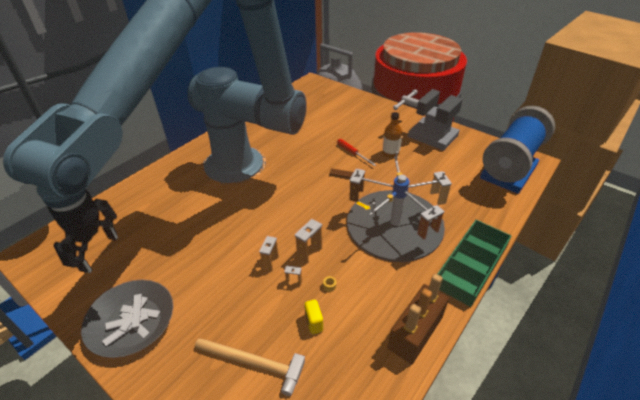

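View pics/t0.png

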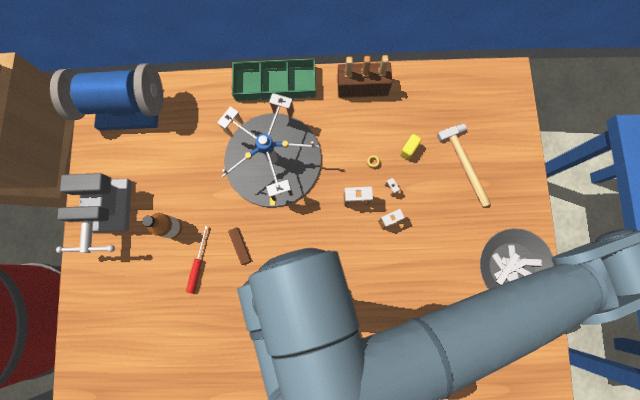

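The scene view shows the stand (hub 400,185) and three hanger look-alikes: large (309,236), middle (269,250), small (293,272). In the top view they are at (358,194), (393,218) and (393,186), the hub is at (263,143), and the free pins are near (313,145) and (224,173). I'll check the candidates' sizes next.

Run:
```python
from h import *
t=np.load("pics/t0.npy"); s=np.load("pics/s0.npy"); ct=cam("top"); cs=cam("scene")
hsv=cv2.cvtColor(t,cv2.COLOR_BGR2HSV)
m=((hsv[...,1]<60)&(hsv[...,2]>140)).astype(np.uint8)
n,l,st,cen=cv2.connectedComponentsWithStats(m)
for i in range(1,n):
    if st[i,4]>25 and st[i,0]>200 and st[i,0]<430 and st[i,1]<240 and st[i,1]>70:
        c=np.vstack([x for x in cv2.findContours((l==i).astype(np.uint8),0,1)[0]])[:,0]
        P=np.array([onz(ct,p,80 )[:2] for p in c.astype(float)],np.float32)
        r=cv2.minAreaRect(P);print(cen[i].round(1),st[i,4],"z80 centre",np.round(r[0],1),"size",np.round(r[1],1),r[2])
# yellow mark, foot disc
hub,e=tri(ct,(263,143),cs,(401,180));print("hub",hub,e)
for nm,im,c in(("t",t,ct),("s",s,cs)):
    h=cv2.cvtColor(im,cv2.COLOR_BGR2HSV);mm=cv2.inRange(h,(20,140,120),(35,255,255))
    n,l,st,cen=cv2.connectedComponentsWithStats(mm)
    for i in range(1,n):
        if st[i,4]>8: print(nm,cen[i].round(1),st[i,4],"z13",onz(c,cen[i],13).round(1),"z150",onz(c,cen[i],150).round(1))
a=cv2.resize(t[80:240,210:430],None,fx=3,fy=3,interpolation=cv2.INTER_CUBIC)
cv2.imwrite("pics/c1.png",a)
```

```text
[278.  106.1] 278 z80 centre [744.8  72. ] size [ 63.8 127.3] 69.00192260742188
[227.2 117.1] 199 z80 centre [742.7 213.8] size [32.3 64. ] 52.468257904052734
[250.9 170.5] 2514 z80 centre [591.  151.5] size [279.6 139.2] 33.92313766479492
[262.3 139.3] 62 z80 centre [669.5 109.4] size [23.6 24.8] 89.83399963378906
[299.2 144.6] 64 z80 centre [647.4  -0. ] size [67.7  8.6] 83.10272979736328
[392.8 184.9] 99 z80 centre [ 518.5 -262. ] size [40.8 20.8] 27.97492218017578
[358.1 193.5] 331 z80 centre [ 497.3 -163.7] size [76.  37.4] 88.02283477783203
[392.4 217.2] 206 z80 centre [ 426.6 -254.8] size [29.1 59.5] 22.396390914916992
hub [625.4073311   91.43791686 174.40168254] 1.4980857970359969
t [410.2 145.9] 286 z13 [ 653.1 -334.8   13. ] z150 [ 609.3 -303.9  150. ]
t [271.7 201.6] 28 z13 [494.8  91.7  13. ] z150 [469.7  72.1 150. ]
s [363.  205.1] 61 z13 [509.1  88.6  13. ] z150 [584.5 -36.  150. ]
s [325.5 280.2] 13 z13 [ 593.6 -216.7   13. ] z150 [ 656.2 -295.4  150. ]
s [333.6 282.8] 9 z13 [ 615.9 -210.5   13. ] z150 [ 675.2 -290.1  150. ]
s [314.  314.2] 422 z13 [ 634.5 -317.    13. ] z150 [ 691.  -380.6  150. ]
```

View pics/c1.png

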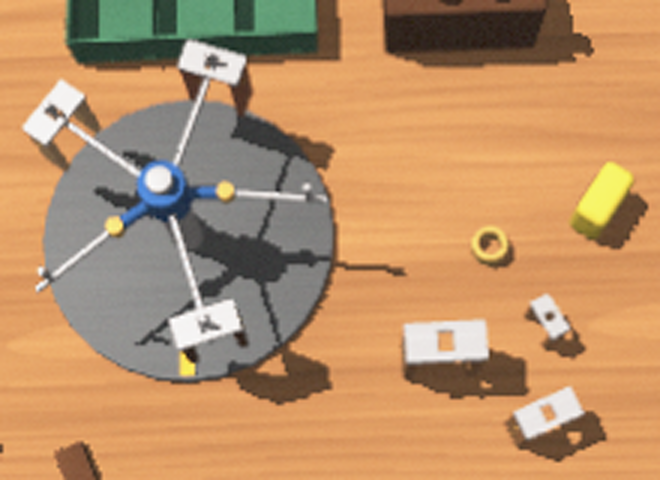

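The crop confirms the choice. The large one (358,194) measures 76x37, the small one (393,185) 41x21, and the middle one (392,217) 59x29, which matches 58x28, so it is the hanger. Next is the tree geometry.

Run:
```python
from h import *
from scipy.optimize import least_squares
t=np.load("pics/t0.npy"); ct=cam("top")
hsv=cv2.cvtColor(t,cv2.COLOR_BGR2HSV)
m=((hsv[...,1]<70)).astype(np.uint8); m[:, :215]=0; m[:,330:]=0; m[:110]=0;m[215:]=0
n,l,st,cen=cv2.connectedComponentsWithStats(m); i=1+st[1:,4].argmax()
c=max(cv2.findContours((l==i).astype(np.uint8),0,1)[0],key=len)[:,0]
P=np.array([onz(ct,p,12)[:2] for p in c.astype(float)])
r=least_squares(lambda q:np.hypot(*(P-q).T)-150,[620,95],loss="soft_l1",f_scale=1.5)
print("axis",r.x, "med res",np.median(abs(r.fun)),len(P)); ax=r.x
up=lambda u,v:(210+(u+.5)/3-.5,80+(v+.5)/3-.5)
for nm,uv,z in(("cap",(160,181),190),("knA",(114,226),150),("knB",(226,191),150),("pinA",(43,272),183),("pinB",(307,187),183),("tipA",(40,287),150),("tipB",(326,199),150),("taken0",(207,323),156),("takenL",(55,112),156),("takenR",(214,62),156),("mark",(188,362),13)):
    p=onz(ct,up(*uv),z);d=p[:2]-ax;print(nm,p.round(1),"r",np.hypot(*d).round(1),"ang",np.degrees(np.arctan2(d[1],d[0])).round(1)%360)
```

```text
axis [630.32882659  91.40378777] med res 3.3697366189810225 346
cap [627.7  88.3 190. ] r 4.0 ang 229.6
knA [600.7 137.  150. ] r 54.4 ang 123.0
knB [629.7  34.6 150. ] r 56.8 ang 269.4
pinA [551.2 192.7 183. ] r 128.5 ang 128.0
pinB [619.3 -40.2 183. ] r 132.1 ang 265.2
tipA [546.3 204.1 150. ] r 140.6 ang 126.7
tipB [618.5 -56.  150. ] r 147.9 ang 265.4
taken0 [506.3  52.4 156. ] r 130.0 ang 197.4
takenL [710.8 191.6 156. ] r 128.5 ang 51.2
takenR [753.3  43.6 156. ] r 131.9 ang 338.7
mark [498.5  89.8  13. ] r 131.8 ang 180.7
```

Request:
apply_moves(commands=[[0,0,-0.22,0.072],[0,0,-0.22,0.072],[0,0,-0.22,0.072],[0,0,-0.22,0.07],[0,0,0,0]], hand=0)

```text
time: 0.52
ee_pos: [270.7, -592.6, 305.8]
tool_rot: [3.135, -0.003, 0.003]
wrist_force: [-0.0, -0.5, 1.3]
grip_width: 0.301
gripper_force: 0.0
```

Request:
apply_moves(commands=[[0.2,-0.45,0,0],[0.2,-0.45,0,0],[0.2,-0.45,0,0],[0.2,-0.45,0,0],[0.2,-0.45,0,0],[0.2,-0.45,0,0],[0.2,-0.45,0,0],[0.2,-0.45,0,0],[0.2,-0.45,0,0],[0.2,-0.45,0,0]])

```text
time: 1.35
ee_pos: [430.3, -229.0, 300.2]
tool_rot: [-3.14, -0.004, 0.002]
wrist_force: [-0.1, -0.3, 0.2]
grip_width: 0.002
gripper_force: 0.0
```

Request:
apply_moves(commands=[[0.22,-0.45,0,0],[0.22,-0.45,0,0],[0.22,-0.45,0,0],[0.22,-0.45,0,0],[0.22,-0.45,0,0],[0.22,-0.45,0,0],[0.22,-0.45,0,0],[0.22,-0.45,0,0],[0.22,-0.45,0,0],[0.0,0,0,0]])

```text
time: 2.18
ee_pos: [589.5, 98.2, 299.4]
tool_rot: [-3.139, -0.014, 0.003]
wrist_force: [-0.8, -0.2, 0.5]
grip_width: 0.0
gripper_force: 0.0
```

Request:
apply_moves(commands=[[0.12,-0.4,0,0],[0.12,-0.4,0,0],[0.12,-0.4,0,0],[0,0,0,0],[0,0,0,0]])

```text
time: 2.6
ee_pos: [617.1, 189.8, 299.8]
tool_rot: [3.141, 0.007, -0.004]
wrist_force: [0.6, 0.0, -0.1]
grip_width: 0.001
gripper_force: 0.0
```

Run:
```python
from h import *
st,im=snap("wrist","w1.png"); print(st["ee_pos"],st["tool_rot"],st["wrist_force"])
```

```text
[617.0904536  189.8267906  299.76007468] [ 3.14094595  0.00660756 -0.00408125] [ 0.58502212  0.00735182 -0.05300286]
```

View pics/w1.png

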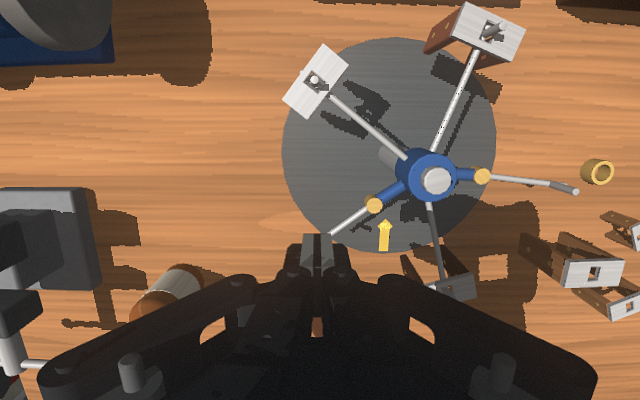

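Wrist view: closed fingertips at (317,245), knuckle A (374,205), cap (437,180), yellow mark arrow (385,235), and the disc mostly clear. I'll measure the axis and the mark direction from this.

Run:
```python
from h import *
st=dict(ee_pos=[617.09,189.83,299.76],tool_rot=[3.14094595,0.00660756,-0.00408125]); c=cam("wrist",st)
for nm,uv,z in(("cap",(437,180),190),("knA",(374,205),150),("knB",(482,176),150),("pinB",(575,191),183),("tipB",(578,192),150),("pinL",(314,80),183),("pinR",(492,31),183),("markhead",(385,219),13),("marktail",(384,251),13)): print(nm,onz(c,uv,z).round(1))
im=np.load("pics/w1.npy");h=cv2.cvtColor(im,cv2.COLOR_BGR2HSV)
m=((h[...,1]<60)&(h[...,2]>45)&(h[...,2]<120)).astype(np.uint8);m[:, :282]=0;m[:,498:]=0;m[:35]=0;m[235:]=0
pts=[]
for y in range(60,235,4):   # left/right disc edges
    x=np.where(m[y])[0]
    if len(x): pts+= [(x[0],y)]
P=np.array([onz(c,p,12)[:2] for p in pts if p[0]<330])
from scipy.optimize import least_squares
r=least_squares(lambda q:np.hypot(*(P-q).T)-150,[628,90],loss="soft_l1",f_scale=1.);print("axis",r.x,np.median(abs(r.fun)),len(P))
```

```text
cap [630.2  89.8 190. ]
knA [596.4 133.8 150. ]
knB [626.1  29.9 150. ]
pinB [619.8 -39.8 183. ]
tipB [610.8 -72.4 150. ]
pinL [708.7 192.8 183. ]
pinR [747.1  54.9 183. ]
markhead [534.7  89.9  13. ]
marktail [483.8  88.1  13. ]
axis [627.0185944   86.18369093] 1.2227759283484687 40
```

Request:
apply_moves(commands=[[0,0,0.4,0],[0,0,0.4,0],[0,0,0.4,0],[0,0,0.4,0],[0,0,0.4,0],[0,0,0.06,0],[-0.086,0.016,0,0],[-0.086,0.016,0,0],[0,0,0,0]])

```text
time: 3.4
ee_pos: [604.1, 185.9, 139.6]
tool_rot: [-3.141, 0.0, -0.005]
wrist_force: [0.2, 0.5, 1.0]
grip_width: 0.001
gripper_force: 0.0
```

Request:
apply_moves(commands=[[-0.035,0.013,0,0],[-0.035,0.013,0,0],[-0.035,0.013,0,0],[-0.035,0.013,0,0],[-0.035,0.013,0,0],[-0.035,0.013,0,0],[-0.03,0.018,0,0],[-0.03,0.018,0,0],[-0.03,0.018,0,0],[-0.03,0.018,0,0]])

```text
time: 4.23
ee_pos: [578.9, 174.6, 137.6]
tool_rot: [-3.14, 0.0, -0.007]
wrist_force: [5.1, 1.5, -1.2]
grip_width: 0.005
gripper_force: 2.7
```

Request:
apply_moves(commands=[[-0.059,0.035,0,0],[-0.059,0.035,0,0],[-0.059,0.035,0,0],[-0.051,0.051,0,0],[-0.051,0.051,0,0],[-0.051,0.051,0,0],[-0.031,0.045,0,0],[-0.031,0.045,0,0],[-0.031,0.045,0,0],[-0.031,0.045,0,0]])

```text
time: 5.07
ee_pos: [542.4, 139.9, 138.1]
tool_rot: [-3.139, 0.001, -0.007]
wrist_force: [3.1, 4.6, 1.6]
grip_width: 0.005
gripper_force: 2.6
```

Request:
apply_moves(commands=[[-0.023,0.049,0,0],[-0.023,0.049,0,0],[-0.023,0.049,0,0],[-0.023,0.049,0,0],[-0.012,0.042,0,0],[-0.012,0.042,0,0],[-0.012,0.042,0,0],[-0.012,0.042,0,0],[0,0,0,0]])

```text
time: 5.82
ee_pos: [530.8, 110.3, 137.8]
tool_rot: [-3.14, 0.001, -0.004]
wrist_force: [1.5, 2.9, 1.8]
grip_width: 0.001
gripper_force: 1.5
```

```bash
cat > ang.py <<'E'
from h import *
import sys
st,im=snap("wrist",sys.argv[1]); c=cam("wrist",st)
print(st["ee_pos"].round(1),st["wrist_force"].round(1))
h=cv2.cvtColor(im,cv2.COLOR_BGR2HSV)
def comps(m,k):
    n,l,s,cen=cv2.connectedComponentsWithStats(m)
    return [(cen[i],s[i,4]) for i in range(1,n) if s[i,4]>k]
for cen,a in comps(cv2.inRange(h,(15,80,110),(35,255,255)),40): print("yellow",cen.round(0),a,"z150",onz(c,cen,150)[:2].round(1),"z13",onz(c,cen,13)[:2].round(1))
for cen,a in comps(cv2.inRange(h,(100,120,50),(130,255,255)),200): print("blue",cen.round(0),a,"z180",onz(c,cen,180)[:2].round(1))
E
python3 ang.py w2.png
```

```text
[530.8 110.3 137.8] [1.5 2.9 1.8]
yellow [357. 169.] 1262 z150 [573.6  93.3] z13 [550.2  75.3]
yellow [339. 214.] 849 z150 [553.7 100.8] z13 [509.6  90.5]
yellow [621. 258.] 91 z150 [530.9 -37.2] z13 [ 463.2 -190.6]
blue [370.  61.] 6984 z180 [612.3  94.5]
```

View pics/w2.png

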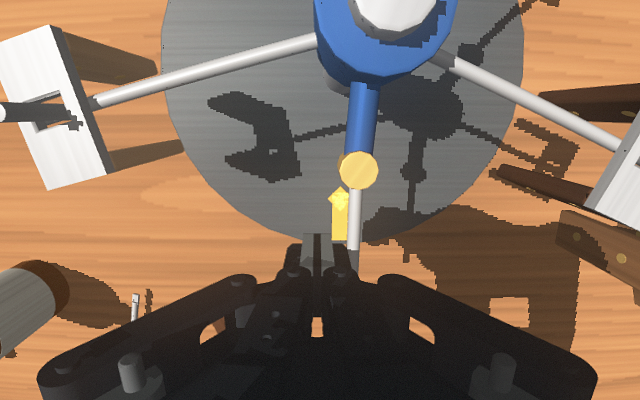

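Knuckle A at (357,169) is at about 176°, and the mark at (339,214) is at about 180°. It needs about 7 mm more push.

Request:
apply_moves(commands=[[-0.003,0.03,0,0],[-0.003,0.03,0,0],[0,0.03,0,0],[0,0,0,0],[0,0,0,0]])

```text
time: 6.28
ee_pos: [529.8, 103.2, 137.3]
tool_rot: [-3.141, 0.0, -0.001]
wrist_force: [1.5, 3.6, 2.8]
grip_width: 0.004
gripper_force: 1.8
```

```bash
python3 ang.py w3.png
```

```text
[529.8 103.2 137.3] [1.5 3.6 2.8]
yellow [22. 22.] 75 z150 [633.1 221.6] z13 [672.4 344.6]
yellow [350. 168.] 1261 z150 [573.4  89.5] z13 [550.5  74.7]
yellow [332. 211.] 857 z150 [554.2  97. ] z13 [511.1  90. ]
yellow [614. 257.] 72 z150 [530.9 -39.8] z13 [ 463.7 -189.5]
blue [353.  38.] 4864 z180 [617.6  92.8]
blue [349. 113.] 1780 z180 [595.8  93.4]
```

Request:
apply_moves(commands=[[0,-0.1,0,0],[0,-0.15,0,0],[0,0,-0.4,0],[0,0,-0.4,0],[0,0,-0.3,0],[-0.4,0.1,0,0],[-0.4,0.15,0,0],[-0.35,0.15,0,0],[0,0,0,0],[0,0,0,0]])

```text
time: 7.17
ee_pos: [436.0, 91.1, 224.2]
tool_rot: [3.141, -0.001, -0.002]
wrist_force: [0.3, 1.5, -0.1]
grip_width: -0.004
gripper_force: 0.0
```

```bash
python3 ang.py w4.png
```

```text
[436.   91.1 224.2] [ 0.3  1.5 -0.1]
yellow [319.   1.] 48 z150 [571.1  90.2] z13 [614.5  89.3]
yellow [604.  16.] 1059 z150 [567.6 -98.5] z13 [ 608.9 -218. ]
yellow [316. 107.] 481 z150 [506.2  92.4] z13 [509.   92.7]
yellow [544. 126.] 50 z150 [495.1 -67.4] z13 [ 490.9 -167.4]
```

View pics/w4.png

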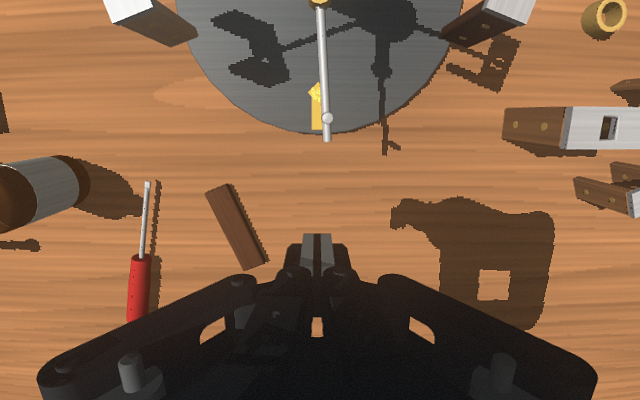

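The pin top shows at (328,118), the rod end at (327,140), and the branch lies over the yellow mark (317,107). I'll locate the pin precisely, then go to the hanger.

Run:
```python
from h import *
im=np.load("pics/w4.npy"); st=arm.read_state(); c=cam("wrist",st)
g=cv2.cvtColor(im,cv2.COLOR_BGR2GRAY)
print(g[108:130,318:340])
m=np.zeros_like(g); m[110:127,319:337]=g[110:127,319:337]>185
n,l,s,cen=cv2.connectedComponentsWithStats(m); print(s,cen)
for u in[(328,118)]+[tuple(x) for x in cen[1:]]: print(u,onz(c,u,183).round(1))
print("kn",onz(c,(319,0),150),"scale px/mm",proj(c,[[500,85,183],[500,86,183]]))
```

```text
[[198 200 200 173 181 205 241 228 192 167 141  93 104 107 104 106 106 106
  104 105 104 103]
 [199 198 200 178 183 203 241 229 194 170 142  95 100 107 105 105 105 105
  104 105 105 106]
 [197 198 201 172 181 201 238 230 198 171 145  99  96 105 105 103 103 104
  105 105 104 106]
 [197 197 201 169 182 201 236 218 178 156 133 100  91 102 106 106 105 106
  105 102 103 103]
 [199 199 200 171 180 187 204 171 156 158 148 129 105 103 103 106 106 103
  106 105 105 105]
 [198 199 200 171 167 141 153 190 207 211 196 183 153 120 104 105 105 104
  106 106 104 106]
 [200 199 202 164 136 158 219 228 225 217 206 197 192 161 124 106 105 106
  106 105 104 106]
 [198 201 201 155 141 224 237 231 221 210 202 197 194 192 142 106 105 106
  106 105 107 106]
 [198 199 203 142 183 238 237 228 218 207 198 193 192 191 154 102 103 105
  105 105 106 103]
 [198 199 202 127 201 237 234 226 217 205 197 193 193 192 181 112 102 103
  104 103 102 103]
 [197 199 203 124 196 236 229 220 212 201 196 195 191 191 180 115 104 105
  104 103 104 102]
 [200 200 203 141 183 228 224 212 201 195 195 193 191 192 167 104 101 104
  1
[... 738 characters left out ...]
08
  108 107 106 107]
 [202 202 205 204 175 182 202 235 224 194 168 140  94 102 108 107 108 106
  104 107 107 105]
 [173 173 171 171 154 178 200 232 226 195 171 142  97 102 106 103 106 103
  105 104 108 104]]
[[     0      0    640    400 255862]
 [   319    110      3     17     38]
 [   322    110     10     17    100]] [[319.49727978 199.5439143 ]
 [319.65789474 118.68421053]
 [326.4        117.85      ]]
(328, 118) [500.6  85.2 183. ]
(np.float64(319.6578947368421), np.float64(118.6842105263158)) [500.2  90.  183. ]
(np.float64(326.4), np.float64(117.85)) [500.7  86.1 183. ]
kn [572.99837387  90.30887473 150.        ] scale px/mm [[328.31858126 119.09092873]
 [326.58957144 119.08798095]]
```

Request:
apply_moves(commands=[[-0.05,0.4,-0.4,0],[-0.05,0.48,-0.1,0],[-0.05,0.48,0,0],[-0.05,0.48,0,0],[-0.05,0.48,0,0],[-0.05,0.48,0,0],[-0.05,0.48,0,0],[-0.05,0.48,0,0],[-0.05,0.48,0,0],[0,0,0,0]], hand=85)

```text
time: 8.05
ee_pos: [401.6, -251.3, 262.3]
tool_rot: [3.14, -0.01, -0.002]
wrist_force: [-0.6, 0.5, -0.0]
grip_width: 0.995
gripper_force: 0.0
```

Run:
```python
from h import *
st,im=snap("wrist","w5.png"); c=cam("wrist",st); print(st["ee_pos"])
h=cv2.cvtColor(im,cv2.COLOR_BGR2HSV)
m=((h[...,1]<40)&(h[...,2]>150)).astype(np.uint8)
n,l,s,cen=cv2.connectedComponentsWithStats(m)
for i in range(1,n):
    if s[i,4]>300:
        cs_,hi=cv2.findContours((l==i).astype(np.uint8),cv2.RETR_CCOMP,1)
        P=np.array([onz(c,p,80)[:2] for p in max(cs_,key=len)[:,0].astype(float)],np.float32)
        r=cv2.minAreaRect(P);print(cen[i].round(0),s[i,4],np.round(r[0],1),np.round(r[1],1),round(r[2],1))
        for k,q in enumerate(cs_):
            if hi[0][k][3]>=0 and len(q)>8:
                P=np.array([onz(c,p,80)[:2] for p in q[:,0].astype(float)],np.float32);r=cv2.minAreaRect(P);print("  hole",np.round(r[0],1),np.round(r[1],1),round(r[2],1))
cv2.imwrite("pics/w5.png",im)
```

```text
[ 401.61292389 -251.28055175  262.31174009]
[330.  58.] 668 [ 520.1 -265.4] [37.6 18.1] 27.9
  hole [ 520.3 -265.5] [ 9.6 12.8] 32.1
[219.  86.] 2889 [ 495.1 -154. ] [39. 81.] 1.1
  hole [ 495.2 -153.8] [24.6 18.8] 1.9
[321. 154.] 1301 [ 426.8 -255.2] [27.9 57.6] 22.7
  hole [ 426.9 -254.9] [18.4 14. ] 24.0
[547. 240.] 364 [ 328.7 -518.5] [40.8 24.7] 29.8
[577. 258.] 2047 [ 295.8 -565.8] [ 66.5 111.1] 50.7
```

View pics/w5.png

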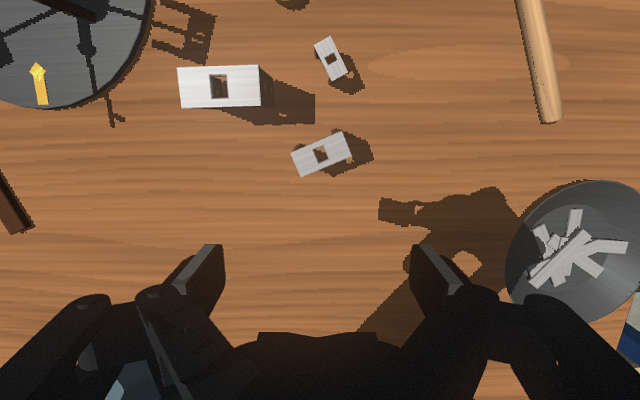

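Request:
apply_moves(commands=[[0.32,0.047,0,0],[0,0,0,-0.066],[0,0,0,-0.066],[0,0,0,-0.066],[0,0,0,-0.066],[0,0,0.45,0],[0,0,0.45,0],[0,0,0.45,0],[0,0,0.35,0],[0,0,0,0]])

```text
time: 8.93
ee_pos: [424.7, -245.3, 119.8]
tool_rot: [-3.069, -0.618, 0.012]
wrist_force: [-1.1, 1.5, -0.9]
grip_width: 0.996
gripper_force: 0.0
```

Run:
```python
from h import *
st=arm.read_state(); M=R.from_rotvec(st["tool_rot"]).as_matrix(); print(st["ee_pos"],np.degrees(np.arctan2(M[1,0],M[0,0])), st["wrist_force"], "tool shift",(M.T@(np.array([426.9,-255,45])-st["ee_pos"])/80).round(3))
```

```text
[ 424.65138812 -245.28714457  119.81090741] 22.770957113387695 [-1.12083622  1.49497026 -0.89495105] tool shift [-0.016  0.134  0.934]
```

Request:
apply_moves(commands=[[0,0,0,0],[0,0,0,0]])

```text
time: 9.1
ee_pos: [428.8, -249.9, 128.1]
tool_rot: [3.078, 0.619, 0.002]
wrist_force: [0.0, -0.7, 0.5]
grip_width: 0.994
gripper_force: 0.0
```

```bash
cat > go.py <<'E'
from h import *
import sys
x=[float(v) for v in sys.argv[1:4]]
st=arm.read_state(); M=R.from_rotvec(st["tool_rot"]).as_matrix(); print(st["ee_pos"].round(2),"yaw",np.degrees(np.arctan2(M[1,0],M[0,0])).round(2),"tilt",M[:2,2].round(4), st["wrist_force"].round(2),st["gripper_force"], "tool shift",(M.T@(np.array(x)-st["ee_pos"])/80).round(3))
E
python3 go.py 426.9 -255 45
```

```text
[ 428.81 -249.87  128.1 ] yaw 22.74 tilt [ 0.002  -0.0018] [ 0.01 -0.71  0.54] 0.0 tool shift [-0.048  0.047  1.039]
```

Request:
apply_moves(commands=[[-0.048,0.047,0.0,0],[0,0,0.2,0],[0,0,0.2,0],[0,0,0,0],[0,0,0,0],[0,0,0,0]])

```text
time: 9.6
ee_pos: [426.1, -255.4, 96.1]
tool_rot: [3.078, 0.617, 0.003]
wrist_force: [0.4, -0.2, -0.8]
grip_width: 0.992
gripper_force: 0.0
```

```bash
python3 go.py 426.9 -255 45
```

```text
[ 426.12 -255.37   96.08] yaw 22.67 tilt [ 0.0022 -0.0021] [ 0.42 -0.23 -0.85] 0.0 tool shift [ 0.01  -0.002  0.639]
```

Request:
apply_moves(commands=[[0.01,0,0.22,0],[0,0,0.22,0],[0,0,0.2,0],[0,0,0,0],[0,0,0,0],[0,0,0,0]])

```text
time: 10.1
ee_pos: [427.0, -255.0, 44.7]
tool_rot: [3.078, 0.617, 0.003]
wrist_force: [-0.5, 0.6, -0.4]
grip_width: 0.994
gripper_force: 0.0
```

Request:
apply_moves(commands=[[0,0,0,0],[0,0,0,0],[0,0,0,0],[0,0,0,0],[0,0,0,0],[0,0,0,0],[0,0,0,0],[0,0,0,0]], hand=40, grip_force=30)

```text
time: 10.77
ee_pos: [426.7, -254.8, 44.3]
tool_rot: [3.079, 0.617, 0.002]
wrist_force: [-0.3, 0.2, 5.9]
grip_width: 0.672
gripper_force: 32.0
```

```bash
python3 go.py 426.9 -255 45
```

```text
[ 426.71 -254.76   44.31] yaw 22.68 tilt [ 0.0014 -0.0013] [-0.32  0.21  5.91] 31.95187747478485 tool shift [ 0.001  0.004 -0.009]
```

Request:
apply_moves(commands=[[0,0,-0.2,0],[0,0,-0.4,0],[0,0,-0.45,0],[0,0,-0.45,0],[0,0,-0.45,0],[0,0,-0.45,0.057],[0,0,-0.4,0.057],[0,0,0,0.057],[0,0,0,0.057],[0,0,0,0]])

```text
time: 11.6
ee_pos: [425.9, -254.0, 267.5]
tool_rot: [3.14, 0.082, 0.001]
wrist_force: [-0.1, 0.2, -1.7]
grip_width: 0.678
gripper_force: 33.2
```

Request:
apply_moves(commands=[[0,0,0,0],[0,0,0,0],[0,0,0,0],[0,0,0,0]])

```text
time: 11.93
ee_pos: [425.8, -253.9, 266.5]
tool_rot: [-3.14, -0.086, 0.001]
wrist_force: [0.0, -1.4, -0.7]
grip_width: 0.674
gripper_force: 33.2
```

```bash
python3 go.py 426.9 -255 270
python3 - <<'E'
from h import *
st,im=snap("wrist","w6.png",(220,180,420,330),3); c=cam("wrist",st)
E
```

```text
[ 425.77 -253.94  266.47] yaw 3.13 tilt [-0.0008  0.0007] [ 0.05 -1.39 -0.74] 33.23721343651414 tool shift [ 0.013  0.014 -0.044]
```

View pics/w6.png

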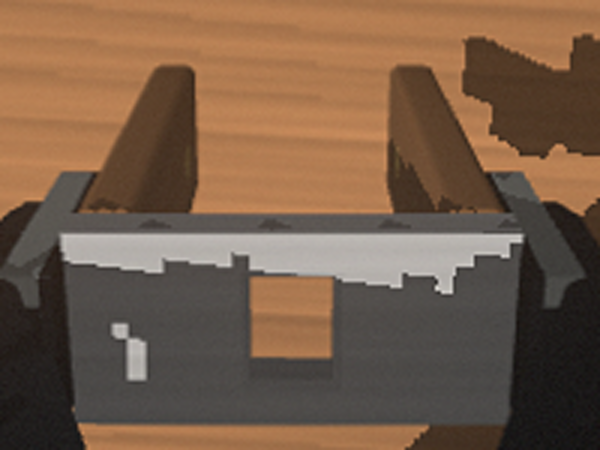

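The held hanger and its slot are clear: slot columns 249–333 and rows 276–380 in the crop, centre at about pixel (317,289). I'll compute the slot's offset in the tool frame.

Run:
```python
from h import *
c=cam("wrist",dict(ee_pos=np.zeros(3),tool_rot=np.zeros(3)))
cv=lambda u,v:(220+(u+.5)/3-.5,180+(v+.5)/3-.5)
for nm,uv in(("slotFL",(249,276)),("slotFR",(333,276)),("slotNL",(249,380)),("slotNR",(332,380)),("bFL",(62,235)),("bFR",(523,235)),("bNL",(75,423)),("bNR",(510,423))): print(nm,onz(c,cv(*uv),-35.7).round(1))
s=onz(c,cv(291,328),-35.7);print("slot",s)
y=np.radians(3.13);M=np.array([[np.cos(y),np.sin(y)],[np.sin(y),-np.cos(y)]])
print("TCP target",np.array([500.6,85.6])-M@s[:2])
```

```text
slotFL [  7.2  -5.9 -35.7]
slotFR [  7.2   4.9 -35.7]
slotNL [ -8.2  -6.1 -35.7]
slotNR [ -8.2   5.  -35.7]
bFL [ 12.9 -29.6 -35.7]
bFR [ 12.9  28.9 -35.7]
bNL [-15.  -29.7 -35.7]
bNR [-15.   29.2 -35.7]
slot [ -0.31795743  -0.49027025 -35.7       ]
TCP target [500.94425267  85.12782212]
```

Request:
apply_moves(commands=[[0.0,-0.25,-0.2,0],[0.0,-0.4,0,0],[0.1,-0.45,0,0],[0.15,-0.45,0,0],[0.15,-0.45,0,0],[0.15,-0.45,0,0],[0.15,-0.45,0,0],[0.15,-0.45,0,0],[0.15,-0.43,0,0],[0.16,-0.4,0,0]])

```text
time: 12.82
ee_pos: [500.7, 87.1, 283.0]
tool_rot: [-3.14, -0.087, -0.0]
wrist_force: [-0.0, -0.8, -1.6]
grip_width: 0.673
gripper_force: 33.2
```

Request:
apply_moves(commands=[[0,0,0,0],[0,0,0,0],[0,0,0,0],[0,0,0,0],[0,0,0,0]])

```text
time: 13.23
ee_pos: [500.5, 83.7, 283.0]
tool_rot: [3.14, 0.082, -0.0]
wrist_force: [0.3, 0.6, -0.6]
grip_width: 0.674
gripper_force: 33.5
```

```bash
python3 go.py 501.1 85.1 245
```

```text
[500.54  83.72 283.02] yaw 2.98 tilt [-0.     -0.0002] [ 0.32  0.62 -0.64] 33.46757523715496 tool shift [ 0.008 -0.017  0.475]
```

Request:
apply_moves(commands=[[0.008,-0.017,0.3,0],[0,0,0.4,0],[0,0,0.4,0],[0,0,0.25,0],[0,0,0.12,0],[0,0,0,0],[0,0,0,0],[0,0,0,0],[0,0,0,0],[0,0,0,0]])

```text
time: 14.07
ee_pos: [502.2, 86.2, 167.1]
tool_rot: [3.14, 0.084, 0.005]
wrist_force: [-0.5, -0.3, -1.7]
grip_width: 0.675
gripper_force: 33.3
```

```bash
python3 go.py 501.1 85.1 165;  python3 - <<'E'
from h import *
st,im=snap("wrist","w7.png",(220,130,420,330),3)
E
```

```text
[502.22  86.16 167.1 ] yaw 3.08 tilt [ 0.003  -0.0001] [-0.45 -0.35 -1.68] 33.33819665014744 tool shift [-0.015  0.013  0.026]
```

View pics/w7.png

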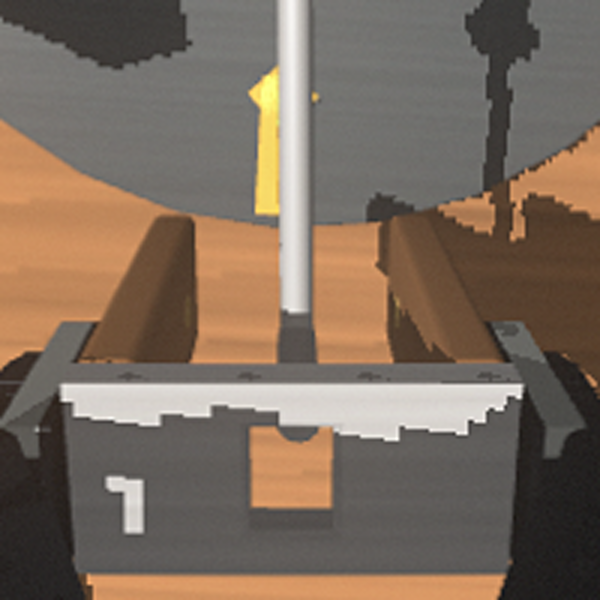

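The pin tip shows through the slot at crop (297,437), laterally almost centred. I'll check its position from this close view.

```bash
python3 - <<'E'
from h import *
c=cam("wrist",dict(ee_pos=np.array([502.22,86.16,167.1]),tool_rot=R.from_matrix(np.array([[np.cos(.0538),np.sin(.0538),.003],[np.sin(.0538),-np.cos(.0538),0],[0,0,-1.]])).as_rotvec()))
cv=lambda u,v:(220+(u+.5)/3-.5,130+(v+.5)/3-.5)
print("pin near edge",onz(c,cv(297,441),183),"pin L/R",onz(c,cv(279,430),183),onz(c,cv(316,430),183))
print("slot ctr",onz(c,cv(291,477),202.8))
E
python3 go.py 501.1 85.1 165
```

```text
pin near edge [496.22582276  85.4011746  183.        ] pin L/R [497.9391147   88.23569434 183.        ] [498.24396433  82.62545603 183.        ]
slot ctr [501.97462     86.63991518 202.8       ]
[502.    86.2  166.78] yaw 3.09 tilt [ 0.0025 -0.0002] [ 0.83  1.08 -1.63] 33.33798570558429 tool shift [-0.012  0.013  0.022]
```

Request:
apply_moves(commands=[[-0.024,0.014,0,0],[0,0,0,0],[0,0,0,0],[0,0,0,0]])

```text
time: 14.45
ee_pos: [499.3, 85.0, 165.5]
tool_rot: [3.14, 0.085, 0.0]
wrist_force: [-0.5, -0.4, -1.2]
grip_width: 0.674
gripper_force: 33.3
```

```bash
python3 go.py 500.3 85.1 145
```

```text
[499.3   85.02 165.49] yaw 3.08 tilt [ 0.0001 -0.    ] [-0.45 -0.39 -1.2 ] 33.33793681114912 tool shift [ 0.012 -0.     0.256]
```

Request:
apply_moves(commands=[[0.01,0,0.04,0],[0,0,0.05,0],[0,0,0.05,0],[0,0,0.05,0],[0,0,0.05,0],[0,0,0,0],[0,0,0,0],[0,0,0,0],[0,0,0,0]])

```text
time: 15.2
ee_pos: [500.3, 85.1, 146.5]
tool_rot: [3.14, 0.084, 0.001]
wrist_force: [-0.1, -0.1, -1.4]
grip_width: 0.676
gripper_force: 33.3
```

```bash
python3 go.py 500.3 85.1 123;  python3 - <<'E'
from h import *
st,im=snap("wrist","w8.png",(270,220,370,320),5)
E
```

```text
[500.34  85.05 146.49] yaw 3.08 tilt [ 0.0005 -0.    ] [-0.13 -0.14 -1.4 ] 33.33736566826701 tool shift [-0.001 -0.001  0.294]
```

View pics/w8.png

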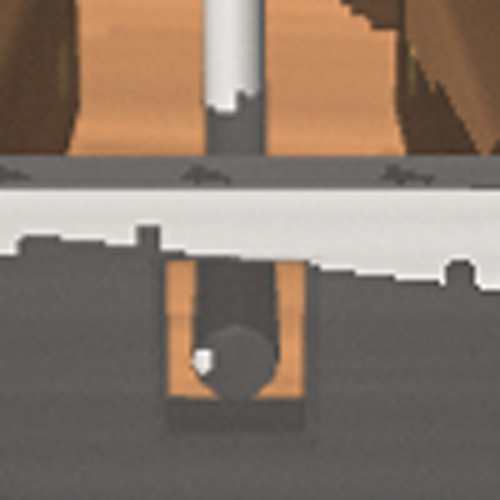

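The pin (centre 235,362) is in the slot (columns 165–303, rows 260–430), centred sideways and about 1 mm toward the robot. I'll nudge and lower.

Request:
apply_moves(commands=[[-0.015,0,0.03,0],[0,0,0.04,0],[0,0,0.04,0],[0,0,0.04,0],[0,0,0.04,0],[0,0,0.04,0],[0,0,0.03,0],[0,0,0,0],[0,0,0,0],[0,0,0,0]])

```text
time: 16.08
ee_pos: [499.1, 85.0, 125.6]
tool_rot: [3.14, 0.084, 0.0]
wrist_force: [-0.4, -0.1, -1.4]
grip_width: 0.675
gripper_force: 33.3
```

```bash
python3 go.py 499.3 85.1 121
```

```text
[499.08  84.97 125.55] yaw 3.08 tilt [ 0.0003 -0.    ] [-0.37 -0.15 -1.4 ] 33.3381474763155 tool shift [ 0.003 -0.001  0.057]
```

Now the last few millimetres, watching the force.

Request:
apply_moves(commands=[[0,0,0.02,0],[0,0,0.02,0],[0,0,0.02,0],[0,0,0,0],[0,0,0,0],[0,0,0,0]])

```text
time: 16.58
ee_pos: [499.2, 85.0, 120.9]
tool_rot: [3.14, 0.084, 0.001]
wrist_force: [-0.2, -0.3, 0.8]
grip_width: 0.677
gripper_force: 33.5
```

Request:
apply_moves(commands=[[0,0,0,0],[0,0,0,0],[0,0,0,0],[0,0,0,0],[0,0,0,0],[0,0,0,0]], hand=80)

```text
time: 17.08
ee_pos: [498.9, 85.0, 120.6]
tool_rot: [-3.14, -0.084, 0.0]
wrist_force: [0.7, 0.3, -0.4]
grip_width: 0.94
gripper_force: 0.0
```

Request:
apply_moves(commands=[[0,0,-0.05,0],[0,0,-0.15,0],[0,0,-0.3,0],[0,0,-0.4,0],[0,0,-0.4,0],[-0.3,0,-0.2,0],[-0.4,0,0,0],[0,0,0,0],[0,0,0,0],[0,0,0,0]])

```text
time: 17.92
ee_pos: [443.5, 81.9, 241.6]
tool_rot: [3.14, 0.084, 0.003]
wrist_force: [-0.6, -0.1, -1.0]
grip_width: 0.939
gripper_force: 0.0
```

```bash
python3 go.py 440 85 220;  python3 - <<'E'
from h import *
st,a=snap("wrist","w9.png"); _,b=snap("scene","s9.png")
cv2.imwrite("pics/f9.png",np.hstack([cv2.resize(a[20:220,210:430],(440,400)),cv2.resize(b[140:280,330:460],(360,400),interpolation=cv2.INTER_CUBIC)]))
E
```

```text
[443.49  81.93 241.56] yaw 3.08 tilt [ 0.0018 -0.0001] [-0.65 -0.13 -0.99] 0.0 tool shift [-0.042 -0.041  0.269]
```

View pics/f9.png

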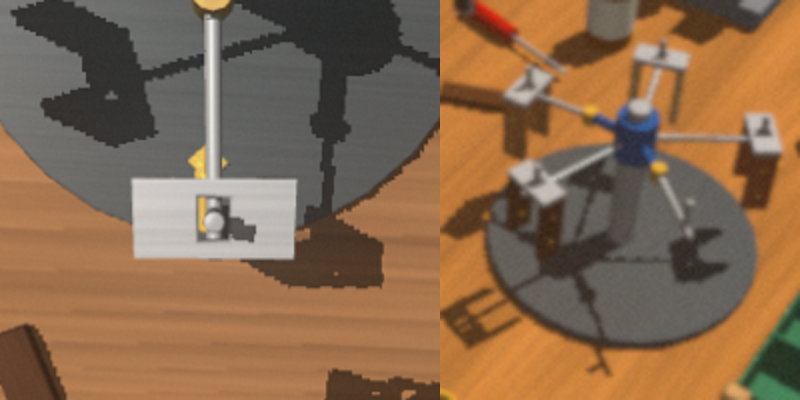

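The hanger hangs level with the pin (213,220) up through the slot, on the branch over the mark, and the robot is clear. I'm handing in.

```bash
python3 -c "
from workcell import arm
print(arm.job_done())"
```

```text
the job is handed in; nothing more can be done
None
```

I turned free branch a over the yellow mark and hung the middle-sized hanger fully home on its pin, then let go and handed the job in at about 18 s; the highest push I read on the tree was about 5.5 N.

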